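Span-calibrate the bench scale: centre the disc weight, then set the push-to-turn selector

TASK

The flat disc weight was left near the front edge of the bench scale's pan after the off-centre check. First slide it over the pan until it stands wholly inside the engraved ring, then press the pointer knob of the indicator console in, turn it clockwise while it is held in, until its pointer is at the open-ring mark (calibrate), and let it spring fully out again, locked in that position. Leave the weight in the ring and the other things on the bench where they are.

Things in the scene. Friction and masses are not known exactly. Their poses are not given: they have to be found in the camera images.
- disc_weight: flat round dark steel calibration weight, diameter 94 mm, 18 mm tall, about 0.85 kg (wider than the gripper opens), lying flat and loose on the scale's pan; origin at the centre of its underside, z up
- pan_centre (a point): centre of the bench scale's flat steel pan, on its top surface (46 mm above the bench). The pan is 195 mm (its x, front to back) by 182 mm (its y), without a rim; an engraved ring of diameter 106 mm lies round this point. x axis points to the back of the scale, away from the robot; the scale does not move
- selector_grip (a point): on the turning axis of the console's black pointer knob; moves with it. z: the axis, out of the panel; x: to the pointer (nose with white line); y: across the bar. Bar 13 mm wide (y), x from -22 to +18 mm (nose to 24), z from -12 to +12 mm about this point, on a round aluminium skirt, diameter 48 mm, upper face 12 mm below this point
- panel_axis (a point): where the knob's axis meets the console's panel, 25 mm below selector_grip when the knob is out; fixed. z axis: square out of the panel, which slopes 14 degrees down towards the robot; x: up the panel. Console 150 mm wide, 140 deep, 40 mm high in front, 75 at the back; nothing else on the panel is higher than 4 mm
- selector (a joint): turn of the knob, rad: 0 with the pointer up the panel (away from the robot), growing clockwise seen from outside. A toothed index locks it at nine marks 30 degrees apart, -2.094 (dot) over plain ticks to 2.094; the open-ring mark is at +1.571 (3 o'clock). With the knob out it has only about 3 degrees of play
- selector_press (a joint): how far the knob is pressed in along its axis, m: 0 fully out (locked at a mark), 0.008 fully in. A spring pushes it out with 6 N at 0, 10 N fully in; it turns freely beyond about 0.007 and rubs over the tooth tips from about 0.005; let go between two marks it slides into the nearer one
- ring_mark (a point): centre of the open-ring mark (11 mm across) engraved on the console's panel, 36 mm from the knob's axis; other marks are plain ticks, and a dot at the anticlockwise end
- check_weight_big: bystander: 200 g brass-coloured knob weight, 33 mm wide, 42 mm tall, behind the scale
- check_weight_mid: bystander: 100 g knob weight, 27 mm wide, 35 mm tall, behind the scale
- marker: bystander: marker pen, 130 mm long, lying behind the console
- caliper: bystander: calliper, 237 mm long, lying in front of the test stand
- tweezers: bystander: tweezers, 132 mm long, lying at the front edge of the bench
- hex_key: bystander: hex key, 82 mm long, lying at the front edge of the bench
There are look-alikes about, which are no part of the job. Several things have the shape of the disc_weight; the one meant has the colours described above.

How it is judged:
By the outcome, as a careful person would: the job done as asked, in the order asked, and still so for the second after the job is handed in, with the robot touching nothing.
It also fails if it takes over 64 s, if anything falls off the work surface, if the arm or the gripper's body presses on something with over 40 N, if the wrist force passes 120 N, or if a joint passes its speed limit or range.

ROBOT

A 6-joint arm with a two-finger parallel gripper is mounted at the origin on a cart in front of the work surface, level with it; the furniture and walls round the work are solid. World frame = base frame: x ahead of the robot, y to its left, z up, the work surface at z = 0. Lengths are in m, angles in degrees, forces in N, time in s.
With the tool pointing down it reaches from about 0.375 to 0.9 m from the base axis. Payload 3.1 kg.
Tool frame: the origin (TCP) lies between the finger pads; the fingertips stand 11 mm ahead of it and the grasp point (between the pads) lies 8 mm behind it; x points along the fingers, y is the direction in which the jaws open and shut, and the axes are right-handed (so a half turn about x gives the same grasp; the last joint's range is limited). The gripper opens to 87 mm and grips with 3 to 60 N. Pads are 19 mm wide; open, the fingers measure 117 mm over their backs; the gripper's body (75 mm by 190 mm) begins 51 mm behind the grasp point.
Start: joints at [-78.065, 30.224, 82.088, -0, 67.689, -10.227], TCP at [0.236, -0.579, 0.234] pointing down, gripper open.
Joint ranges: [-176.69, 176.69], [-43.24, 126.21], [12.49, 139.97], [-82, 262], [0, 151.66], [-163.58, 163.58]. Speed limits (degrees/s): [159.86, 159.86, 180, 180, 180, 180].

INTERFACE

Orientations are given as a 3x3 rotation matrix whose columns are the frame's x, y, z axes.
In Python, from rig import bot gives the robot as it stands.
- The arm moves only by the shell command python3 -m inch 'ROWS' [OPENING]. ROWS is a JSON object of lists of equal length, an entry for each row: "dp": the shift along the tool's x, y, z in mm, a list of three; "yaw": the turn about the tool's x in degrees. In form: {"dp": [[tx, ty, tz], ...], "yaw": [yaw, ...]}. A call has 1 to 20 rows; each row shifts and turns the commanded pose from where the row before left it, along the tool's axes as they then stand; what a row does not reach is not made up. A row lasts 1/12 s, in which the tool goes at most 41.7 mm and 7.16 degrees, less where a joint would pass 70% of its speed; a pose out of reach is approached as far as the arm can. A call is refused whole if a number of a shift passes 41.7 or a number of a turn 7.16, either way. A call with a gripper value outside its range is refused whole. OPENING is the finger opening in mm, from 0 to 87, set as the call begins (- or left out, the last holds). The fingers move at their own pace and stop on an object; the grip force is fixed at half the most. Time passes only in rows, so rows that do not move let the fingers close. It gives the time, the measured TCP pose, the force and the opening at its end, in the units of the state.
- bot.read_state(): the state, without advancing time (a new reading comes with each control period).
- bot.capture(name): name is "scene" or "top" or "wrist"; returns a dict with "color" (420x560x3 uint8, red, green, blue), "intrinsics" (3x3 intrinsics, pixels), "k1" (the pictures are not rectified: a ray, as slopes to the right and down, at radius r is drawn at 1 + k1 r^2 times it, then the intrinsics apply), "pose" (4x4, takes a point from camera to world coordinates). Camera axes: x right, y down, z forward; pixel columns grow to the right and rows downward; lengths in m; the calibration is good to about 2 mm. A picture is of the moment at which its call begins. There is no depth.
- bot.hand_in(): hands the job in, once; it reports no verdict.
The state is a dict: "time_s": time; "joint_positions": joint angles; "qvel": joint speeds; "tau": joint torques, N m; "position": TCP position; "tcp_rot": TCP orientation; "force": force on the tool from outside, world axes, zero at the start; "moment": the same for the moment, N m; "opening": opening from 0.0 (shut) to 1.0 (fully open).
Only numpy, scipy, OpenCV 4.12 (cv2) and the standard library are available. Lean on these libraries where they do the work, as an engineer would, in place of code of your own. Each camera call takes 0.05 s, during which the arm holds its last target.

## Working session

There is one attempt and no reset: what is moved stays moved. The work goes in short steps, Python scripts to look and compute and a shell command to move; the robot and the scene stay as the last step left them, time stands still between calls to the robot, and variables do not carry over. Pictures are saved under pics/ and viewed, and the job is handed in when it is done.

```bash
ls; mkdir -p pics
python3 - <<'E'
from rig import bot
import cv2,numpy as np
s=bot.read_state()
for k in s: print(k,np.round(s[k],3).tolist())
for n in ["scene","top","wrist"]:
    c=bot.capture(n); cv2.imwrite(f"pics/{n}0.png",c["color"][:,:,::-1]); print(n,np.round(c["intrinsics"],1).tolist(),c["k1"],np.round(c["pose"],3).tolist())
E
```

```text
pics
time_s 0.0
joint_positions [-78.065, 30.278, 82.158, -0.001, 67.691, -10.227]
qvel [-0.016, -0.009, 0.049, -0.051, 0.08, -0.051]
tau [0.002, -44.003, -17.659, 0.063, 0.058, -0.0]
position [0.236, -0.578, 0.233]
tcp_rot [[-0.0, 0.377, -0.926], [0.002, -0.926, -0.377], [-1.0, -0.002, -0.0]]
force [0.454, 0.083, 0.062]
moment [-0.019, -0.018, 0.041]
opening 0.996
scene [[537.7, 0.0, 292.0], [0.0, 537.7, 212.0], [0.0, 0.0, 1.0]] -0.03283534939576317 [[-0.864, -0.273, 0.424, -0.032], [-0.504, 0.491, -0.711, 1.108], [-0.014, -0.827, -0.562, 0.899], [0.0, 0.0, 0.0, 1.0]]
top [[530.7, 0.0, 281.3], [0.0, 530.7, 205.6], [0.0, 0.0, 1.0]] 0.06446869008372717 [[0.009, -0.998, 0.067, 0.493], [-1.0, -0.01, -0.019, 0.092], [0.02, -0.067, -0.998, 1.234], [0.0, 0.0, 0.0, 1.0]]
wrist [[373.9, 0.0, 284.1], [0.0, 373.9, 219.3], [0.0, 0.0, 1.0]] -0.06728938040119496 [[0.378, -0.884, -0.276, 0.312], [-0.926, -0.361, -0.11, -0.546], [-0.003, 0.297, -0.955, 0.383], [0.0, 0.0, 0.0, 1.0]]
```

View pics/scene0.png

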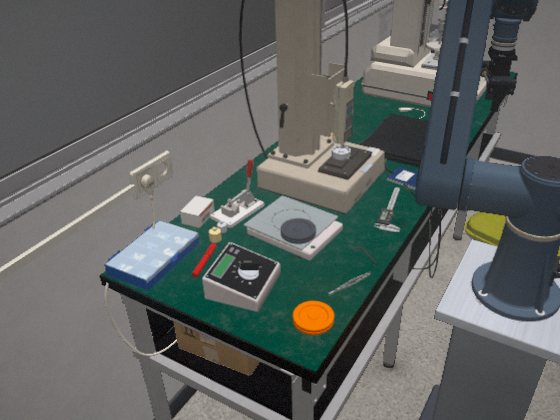

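View pics/top0.png

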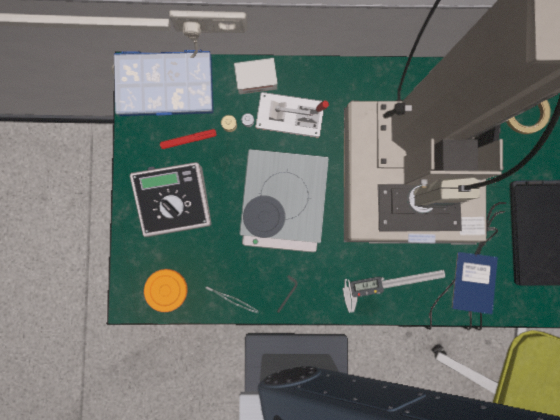

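View pics/wrist0.png

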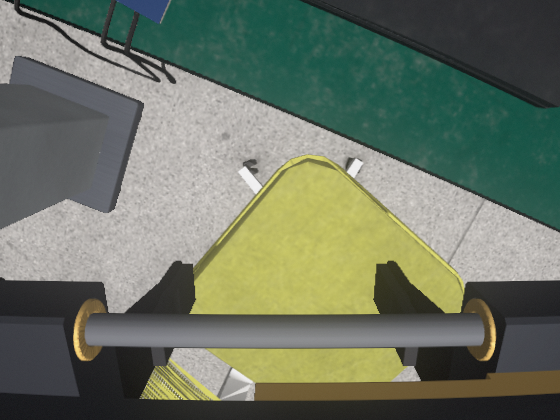

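The scene shows the dark disc on the pan at top(264,216). The look-alikes are the orange disc at top(165,290) and the round weight on the test stand at top(423,198). The description (dark steel, on the pan) fits the one at (264,216), so I'll check it in a close crop.

```bash
cat > h.py <<'E'
import numpy as np,cv2
from rig import bot
def ray(c,u,v):
    K=c["intrinsics"]; d=np.array([(u-K[0,2])/K[0,0],(v-K[1,2])/K[1,1]]); s=d.copy()
    for _ in range(30): s=d/(1+c["k1"]*(s@s))
    return c["pose"][:3,3],c["pose"][:3,:3]@np.array([s[0],s[1],1])
def onz(c,u,v,z):
    o,d=ray(c,u,v); return o+d*(z-o[2])/d[2]
def proj(c,p):
    q=c["pose"][:3,:3].T@(np.array(p)-c["pose"][:3,3]); s=q[:2]/q[2]; s=s*(1+c["k1"]*(s@s)); K=c["intrinsics"]
    return s*[K[0,0],K[1,1]]+[K[0,2],K[1,2]]
def tri(c1,p1,c2,p2):
    A=[];b=[]
    A=np.zeros((3,3));b=np.zeros(3)
    for c,p in((c1,p1),(c2,p2)):
        o,d=ray(c,*p); d=d/np.linalg.norm(d); M=np.eye(3)-np.outer(d,d); A+=M;b+=M@o
    return np.linalg.solve(A,b)
def crop(c,x0,y0,x1,y1,f,name):
    cv2.imwrite("pics/"+name,cv2.resize(c["color"][y0:y1,x0:x1,::-1],None,fx=f,fy=f,interpolation=cv2.INTER_CUBIC))
E
python3 - <<'E'
from h import *
c=bot.capture("top"); crop(c,230,140,340,260,5,"pan1.png"); crop(c,125,155,215,240,7,"con1.png")
s=bot.capture("scene"); crop(s,195,190,345,310,5,"sc1.png")
E
```

```text
(no output)
```

View pics/pan1.png

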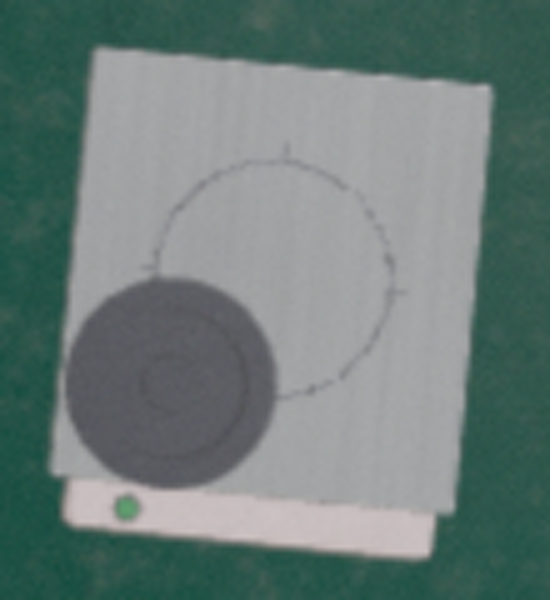

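View pics/con1.png

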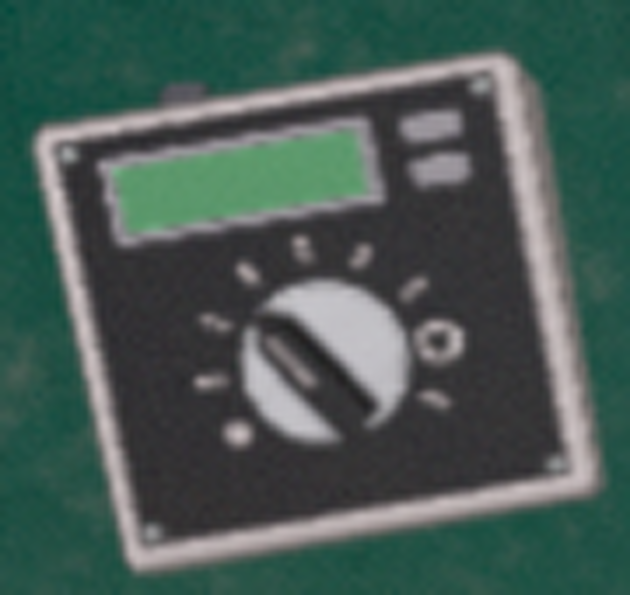

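View pics/sc1.png

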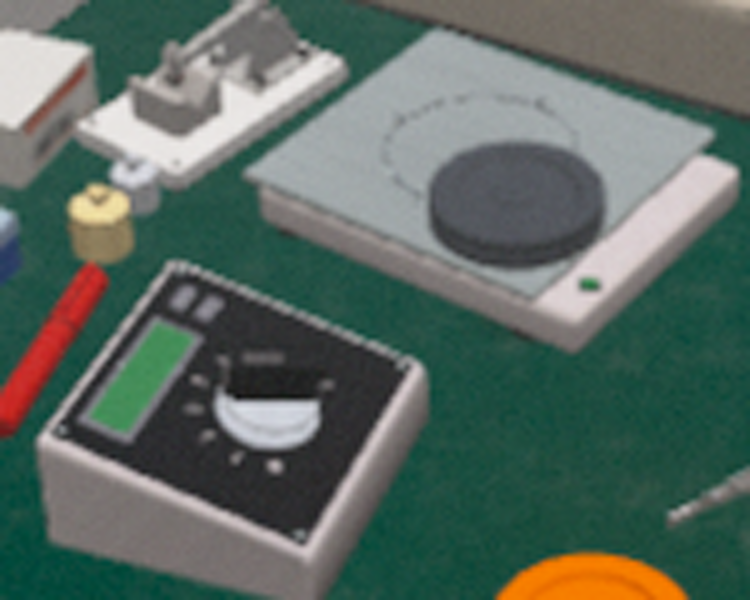

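Top crop: the dark disc's centre is at pixel (264.2,216.4) and it is clearly the dark steel one on the pan. The ring centre is near (284.7,196). On the console, the pointer is at about 10 o'clock (-60°), the dot at (159,217), and the open ring at (188,204). Next, positions.

Run:
```python
from h import *
c=bot.capture("top"); s=bot.capture("scene")
g=c["color"].astype(int); 
# disc
m=((g.max(2)<115)&(abs(g[:,:,1]-g[:,:,0])<15)).astype(np.uint8); m[:160]=0;m[250:]=0;m[:,:235]=0;m[:,335:]=0
cs,_=cv2.findContours(m,cv2.RETR_EXTERNAL,cv2.CHAIN_APPROX_NONE); k=max(cs,key=cv2.contourArea)
print("disc ell",cv2.fitEllipse(k)); e=cv2.fitEllipse(k)[0]
print("disc world",onz(c,*e,.062))
T=lambda p,f,o:(p[0]/f+o[0],p[1]/f+o[1])
q=[T(p,5,(230,140)) for p in [(94,47),(492,87),(455,513),(50,474)]]
P=[onz(c,*p,.046) for p in q]; print("pan corners",np.round(P,4).tolist()); print("mean",np.mean(P,0), [np.linalg.norm(P[i]-P[i-1]) for i in range(4)])
print("ring",onz(c,*T((274.5,279),5,(230,140)),.046))
# scene pan corners crop
qs=[T(p,5,(195,190)) for p in [(438,28),(716,133),(532,300),(245,175)]]
Ps=[onz(s,*p,.046) for p in qs]; print("scene pan",np.round(Ps,4).tolist(),np.mean(Ps,0))
# console top corners
O=(125,155)
cc=[T(p,7,O) for p in [(40,133),(510,57),(602,487),(133,570)]]
zz=[.075,.075,.040,.040]
C=[onz(c,*p,z) for p,z in zip(cc,zz)]; print("console",np.round(C,4).tolist(),[np.linalg.norm(C[i]-C[i-1]) for i in range(4)])
M=np.mean(C,0);print(M)
for n,p,z in [("skirt",(327,360),.07),("ring",(440,341),.055),("m0",(303,248),.065),("dot",(238,433),.05),("tip",(262,325),.085)]:
    print(n,onz(c,*T(p,7,O),z))
```

```text
disc ell ((263.4643859863281, 216.2431182861328), (40.55746078491211, 41.0568733215332), 107.47212219238281)
disc world [0.54755849 0.10834131 0.062     ]
pan corners [[0.6988, 0.1433, 0.046], [0.6828, -0.0366, 0.046], [0.4907, -0.0206, 0.046], [0.5064, 0.1604, 0.046]]
mean [0.5946689  0.06161488 0.046     ] [np.float64(0.19320628748923852), np.float64(0.1805585072257803), np.float64(0.1928282334060383), np.float64(0.18170125620603608)]
ring [0.59475004 0.06096    0.046     ]
scene pan [[0.6796, -0.0332, 0.046], [0.4877, -0.0151, 0.046], [0.5034, 0.1657, 0.046], [0.6945, 0.1465, 0.046]] [0.59129557 0.06596053 0.046     ]
console [[0.6361, 0.3973, 0.075], [0.6619, 0.2529, 0.075], [0.5288, 0.2259, 0.04], [0.5011, 0.3736, 0.04]] [np.float64(0.14144875835847753), np.float64(0.14669395810911215), np.float64(0.1402895138662306), np.float64(0.15026101078195206)]
[0.5819611  0.31244095 0.0575    ]
skirt [0.56668776 0.30853921 0.07      ]
ring [0.57403137 0.27603817 0.055     ]
m0 [0.60213179 0.31771717 0.065     ]
dot [0.5445302  0.33961655 0.05      ]
tip [0.57632099 0.32580373 0.085     ]
```

```bash
python3 -m inch '{"dp":[[-2,-13,-10],[-2,-26,-20],[-2,-26,-20],[-2,-26,-20],[-2,-26,-21],[-2,-27,-21],[-2,-27,-21],[-2,-27,-22],[-2,-27,-22],[-2,-27,-22],[-2,-27,-22],[-2,-27,-22],[0,-27,-22],[0,-26,-20],[0,-13,-10],[0,0,0]],"yaw":[0,0,0,0,0,0,0,0,0,0,0,0,0,0,0,0]}' 50
```

```text
time_s: 1.68
position: [0.3684, -0.1198, 0.2577]
tcp_rot: [[-0.0, 0.381, -0.924], [0.001, -0.924, -0.381], [-1.0, -0.001, -0.0]]
force: [-0.9, -0.3, 0.2]
opening: 0.573
```

```bash
python3 -m inch '{"dp":[[0,0,0],[0,0,0],[0,0,0],[0,0,0],[0,0,0],[0,0,0],[0,0,0],[0,0,0],[0,0,0],[0,0,0],[0,0,0],[0,0,0],[0,0,0],[0,0,0],[0,0,0],[0,0,0],[0,0,0]],"yaw":[-7,-7,-7,-7,-7,-7,-7,-7,-7,-7,-7,-7,-7,-7,-7,-7.1,0]}'
```

```text
time_s: 3.1
position: [0.3688, -0.1241, 0.2577]
tcp_rot: [[0.0, 0.715, 0.699], [-0.001, 0.699, -0.715], [-1.0, -0.0, 0.001]]
force: [-0.4, -0.3, -0.8]
opening: 0.573
```

```bash
python3 -m inch '{"dp":[[0,13,-5],[0,26,-10],[0,27,-10],[0,28,-10],[0,28,-11],[0,28,-11],[0,28,-11],[10,28,-11],[20,28,-11],[20,28,-11],[20,20,-8],[10,7,-3],[0,0,0]],"yaw":[0,0,0,0,0,0,0,0,0,0,0,0,0]}'
python3 - <<'E'
from h import *
c=bot.capture("wrist"); crop(c,0,0,560,420,1.4,"w2.png"); print(bot.read_state()["position"],np.round(c["pose"],3).tolist())
for n,p in [("disc",(.5476,.1083,.062)),("ring",(.5947,.061,.046))]: print(n,proj(c,p))
E
```

```text
time_s: 4.18
position: [0.4968, 0.1595, 0.1753]
tcp_rot: [[-0.004, 0.716, 0.698], [-0.001, 0.698, -0.716], [-1.0, -0.003, -0.003]]
force: [-0.4, -0.6, 0.1]
opening: 0.577
[0.49688515 0.15861484 0.17647035] [[0.716, 0.669, 0.202, 0.441], [0.698, -0.683, -0.213, 0.219], [-0.004, 0.293, -0.956, 0.326], [0.0, 0.0, 0.0, 1.0]]
disc [284.30896326 307.08222236]
ring [285.1265435  363.15643422]
```

View pics/w2.png

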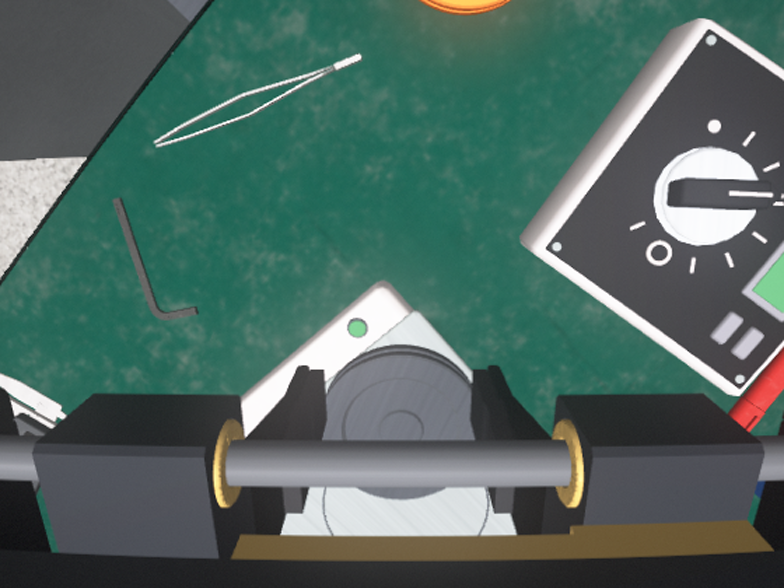

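The wrist view shows the disc at about (286,302), with the casting at (284,307), so the two agree within a few mm. The fingers stand behind the disc with clearance. Next I lower them.

```bash
python3 -m inch '{"dp":[[10,1.5,0],[20,0,0],[20,0,0],[20,0,0],[20,0,0],[14,0,0],[7,0,0],[3,0,0],[0,0,0],[0,0,0]],"yaw":[0,0,0,0,0,0,0,0,0,0]}'
python3 - <<'E'
from h import *
c=bot.capture("wrist"); crop(c,0,0,560,420,1.4,"w3.png"); print(bot.read_state()["position"],bot.read_state()["force"])
c=bot.capture("scene"); crop(c,195,160,345,280,5,"s3.png")
E
```

```text
time_s: 5.07
position: [0.4993, 0.1596, 0.0644]
tcp_rot: [[0.002, 0.717, 0.697], [0.0, 0.697, -0.717], [-1.0, 0.001, 0.001]]
force: [-0.6, 0.1, 0.7]
opening: 0.575
[0.49933834 0.15973918 0.06455133] [ 0.20703213  0.57993894 -0.22260187]
```

View pics/w3.png

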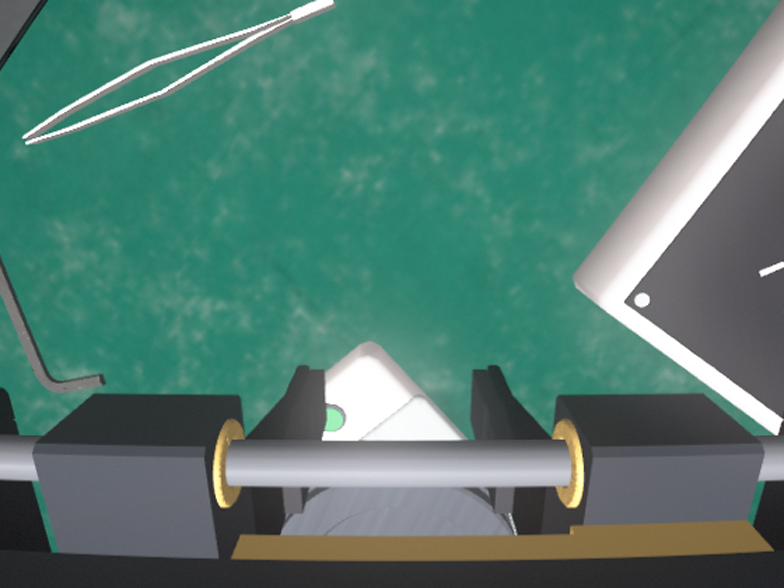

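View pics/s3.png

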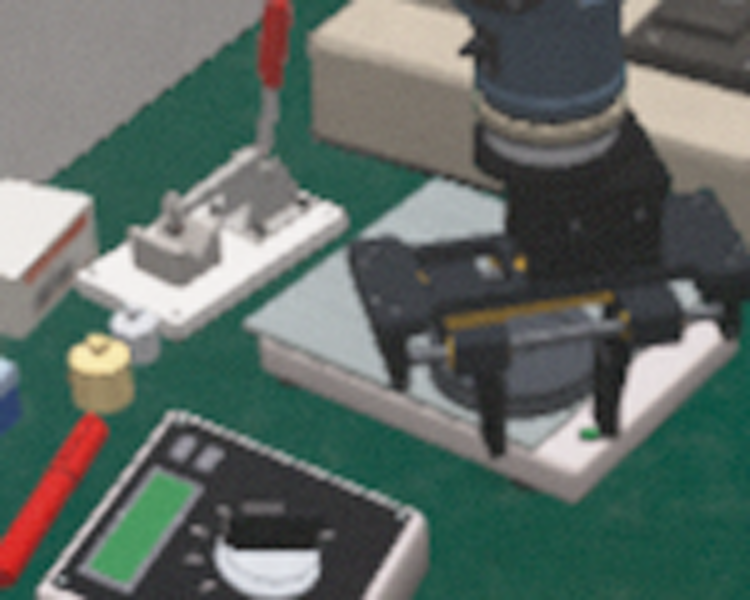

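```bash
python3 -m inch '{"dp":[[3,0,2],[0,0,3],[0,0,4],[0,0,5],[0,0,5],[0,0,5],[0,0,5],[0,0,5],[0,0,5],[0,0,5],[0,0,5],[0,0,5],[0,0,5],[0,0,4],[0,0,4],[0,0,3],[0,0,2],[0,0,1],[0,0,0],[0,0,0]],"yaw":[0,0,0,0,0,0,0,0,0,0,0,0,0,0,0,0,0,0,0,0]}'
python3 - <<'E'
from h import *
c=bot.capture("wrist"); crop(c,0,0,560,420,1.4,"w4.png"); print(bot.read_state()["position"],bot.read_state()["force"])
c=bot.capture("scene"); crop(c,235,180,345,270,7,"s4.png")
c=bot.capture("top"); crop(c,220,140,340,260,5,"t4.png")
E
```

```text
time_s: 6.83
position: [0.5473, 0.1082, 0.0603]
tcp_rot: [[-0.005, 0.717, 0.698], [0.001, 0.698, -0.717], [-1.0, -0.003, -0.004]]
force: [-3.6, 3.0, 2.8]
opening: 0.573
[0.54735983 0.10822365 0.06036872] [-3.9846942   3.30996783  3.69736717]
```

View pics/w4.png

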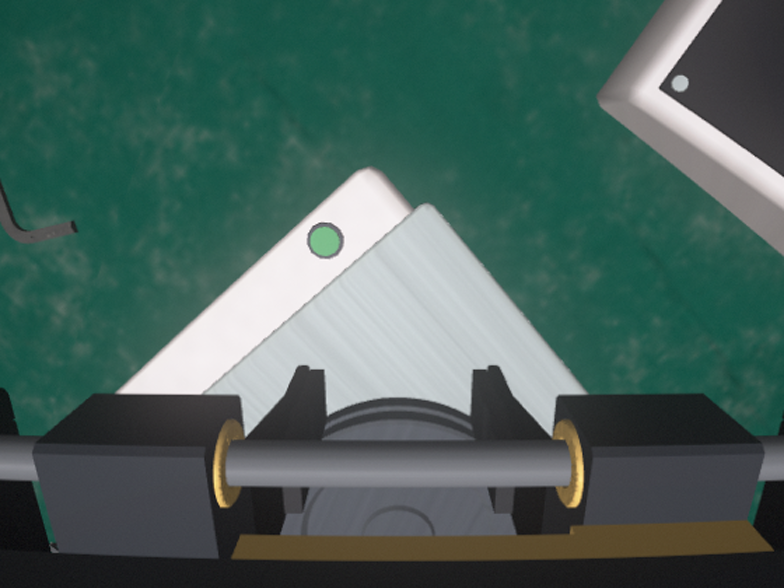

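View pics/s4.png

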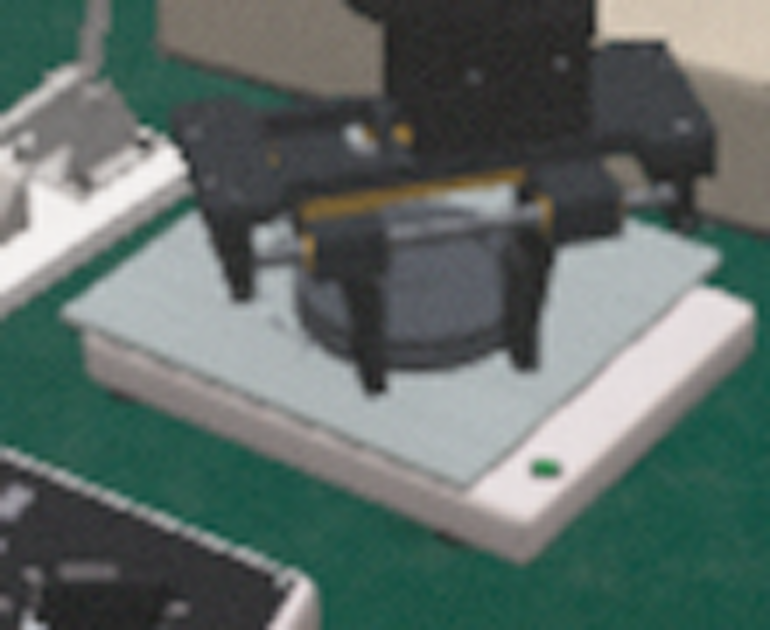

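View pics/t4.png

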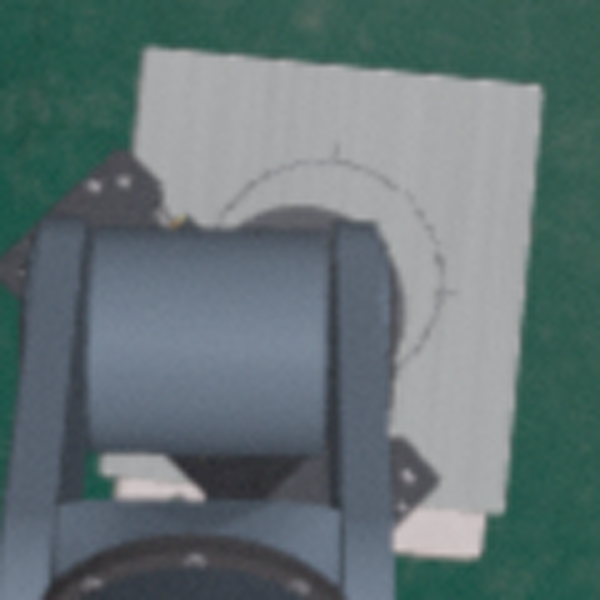

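The disc sits in the two-finger cradle (wrist view, symmetric at x≈400/1.4). In the top crop its visible back edge is ~46 px and its right edge ~40 px short of the ring, so about 16 mm remains.

```bash
python3 -m inch '{"dp":[[0,0,1],[0,0.5,2],[0,0.5,2],[0,0.5,2],[0,0.5,2],[0,0,2],[0,0,2],[0,0,1.5],[0,0,1],[0,0,0],[0,0,0]],"yaw":[0,0,0,0,0,0,0,0,0,0,0]}'
python3 - <<'E'
from h import *
print(bot.read_state()["position"],bot.read_state()["force"])
c=bot.capture("top"); crop(c,220,140,340,260,5,"t5.png")
E
```

```text
time_s: 7.9
position: [0.5595, 0.0985, 0.0603]
tcp_rot: [[-0.005, 0.717, 0.698], [0.001, 0.698, -0.717], [-1.0, -0.003, -0.004]]
force: [-4.6, 2.7, 3.1]
opening: 0.576
[0.55949175 0.098466   0.06027599] [-4.60955434  2.71489365  3.06690816]
```

View pics/t5.png

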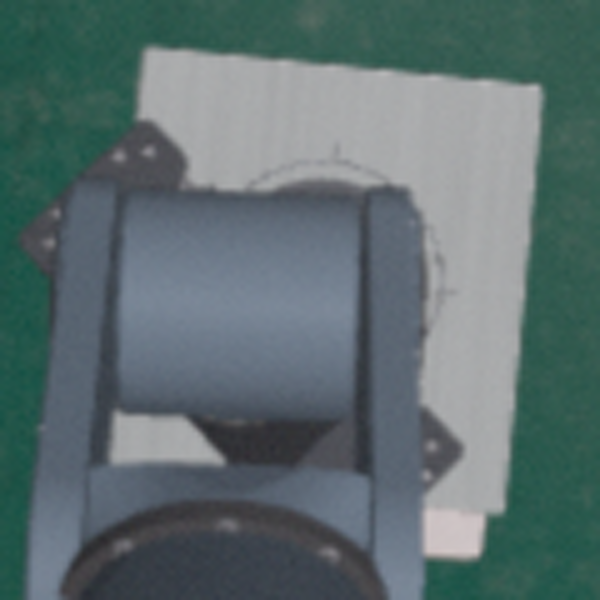

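Top crop: the gap to the ring is ~20 px at the back and ~15 px at the right, where 13 px would be even. It needs about 4 mm more towards the back. I'll do that, then back off and check.

```bash
python3 -m inch '{"dp":[[0,0.5,1],[0,0.5,1],[0,0.5,1],[0,0.5,0.5],[0,0,0],[0,0,0],[0,0,-3],[0,0,-8],[0,0,-12],[-10,0,-10],[-25,0,0],[-30,0,0],[-30,0,0],[-30,0,-10],[-20,0,-20],[0,0,-25],[0,0,-25],[0,0,-15],[0,0,0]],"yaw":[0,0,0,0,0,0,0,0,0,0,0,0,0,0,0,0,0,0,0]}'
python3 - <<'E'
from h import *
print(bot.read_state()["position"],bot.read_state()["force"])
c=bot.capture("top"); crop(c,220,140,340,260,5,"t6.png")
c=bot.capture("wrist"); crop(c,0,0,560,420,1.4,"w6.png")
E
```

```text
time_s: 9.53
position: [0.4729, 0.1907, 0.206]
tcp_rot: [[-0.002, 0.714, 0.701], [0.0, 0.701, -0.714], [-1.0, -0.001, -0.002]]
force: [0.6, 0.7, -0.4]
opening: 0.569
[0.4728842  0.1906569  0.20598679] [ 0.62024986  0.74229125 -0.39039537]
```

View pics/t6.png

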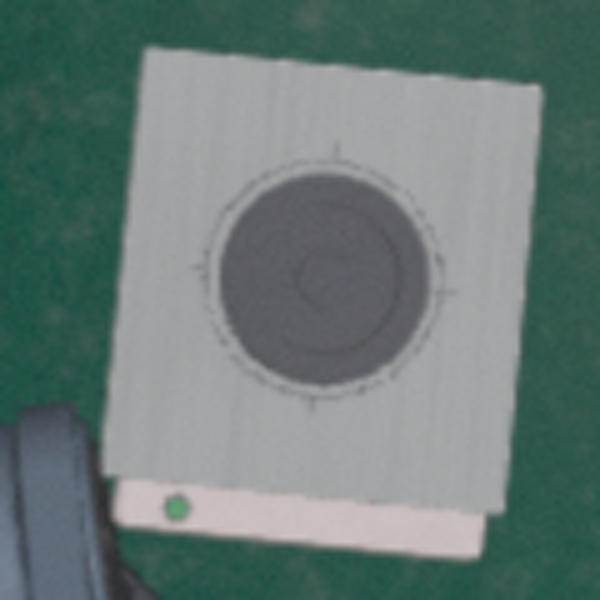

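View pics/w6.png

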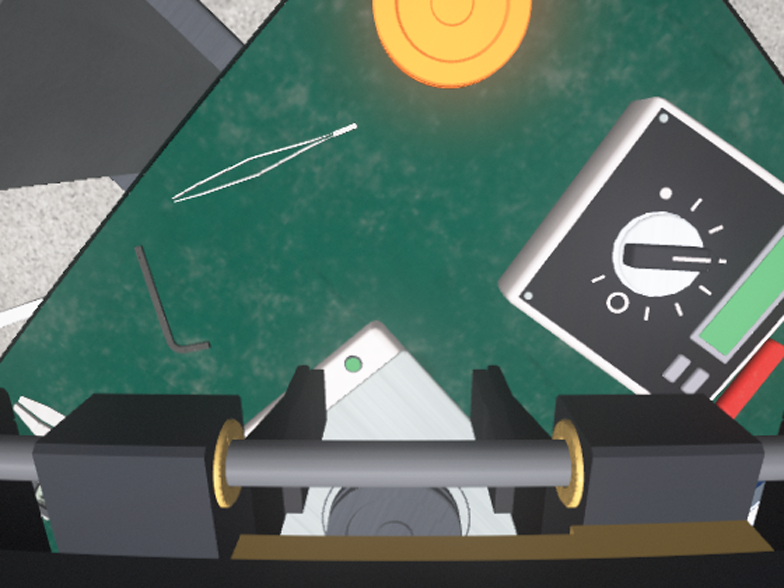

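Top crop: the disc, centre (324.5,279), is concentric with the ring at (324,279), with an even gap of ~12 px (5 mm) all round. So the weight is in. Next I locate the knob from the wrist and top views.

Run:
```python
from h import *
w=bot.capture("wrist"); c=bot.capture("top"); s=bot.capture("scene")
crop(w,340,50,560,310,2.3,"w7.png"); crop(c,125,155,215,240,7,"con2.png"); crop(s,200,235,285,310,7,"sc2.png")
def blob(cam,x0,y0,x1,y1,thr,name):
    g=cam["color"][y0:y1,x0:x1].min(2); m=(g>thr).astype(np.uint8)
    n,l,st,ce=cv2.connectedComponentsWithStats(m)
    for i in range(1,n):
        if st[i,4]>8: print(name,np.round(ce[i]+[x0,y0],1),st[i])
blob(w,395,125,520,235,150,"w")
blob(c,150,187,195,220,130,"t")
```

```text
w [410.7 146.2] [  0   0  39  51 631]
w [474.6 135.6] [76  7  8  8 58]
w [496.4 143.6] [98 14  8 10 29]
w [467.2 178.4] [  42   24   65   61 2156]
w [510.4 161.4] [111  34  10   6  28]
w [493.1 182.7] [85 56 27  5 84]
w [515.2 184. ] [118  58   6   3  16]
w [426.7 196.6] [27 69 10  6 29]
w [503.  204.8] [104  77   9   7  26]
w [440.6 214. ] [ 38  82  16  15 111]
w [508.8 221.6] [101  82  24  28 133]
w [483.9 218.5] [86 89  6 10 28]
w [461.1 221.7] [65 92  3 10 24]
w [397.5 232.3] [  0 104   8   6  29]
t [174.4 201.3] [ 13   8  20  16 163]
t [164.2 211.2] [10 15 12 16 72]
```

View pics/w7.png

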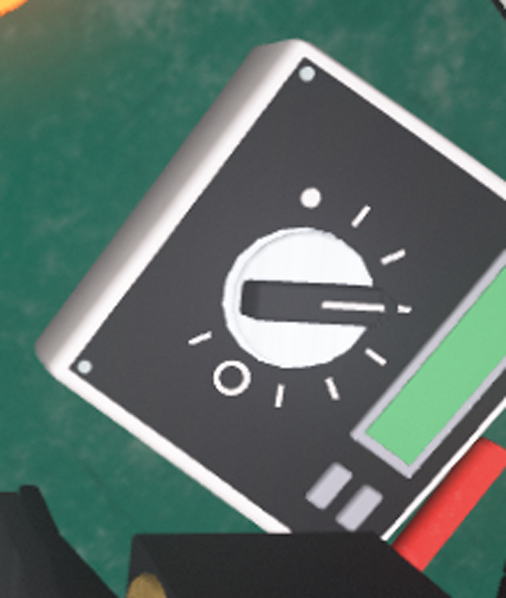

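View pics/sc2.png

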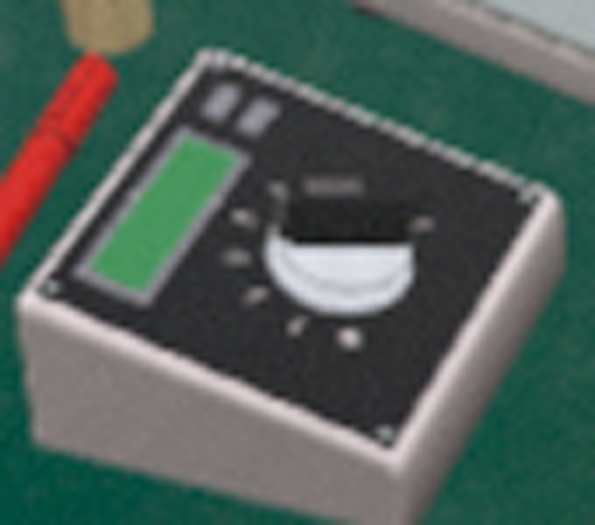

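```bash
cat > k.py <<'E'
from h import *
from scipy.optimize import least_squares
def frame(h):
    t=np.radians(14); h=np.radians(h)
    H=np.array([np.cos(h),np.sin(h),0]); Z=np.array([0,0,1.])
    z=np.cos(t)*Z-np.sin(t)*H; x=np.cos(t)*H+np.sin(t)*Z; return np.c_[x,np.cross(z,x),z]
def mk(o,R,a,r,z=0):
    a=np.radians(a); return o+R@np.array([r*np.cos(a),-r*np.sin(a),z])
E
python3 - <<'E'
from k import *
w=bot.capture("wrist"); c=bot.capture("top")
T=lambda p:(p[0]/7+125,p[1]/7+155)
obs=[(w,-120,(474.6,135.6)),(w,-90,(496.4,143.6)),(w,-60,(510.4,161.4)),(w,0,(503,204.8)),(w,30,(483.9,218.5)),(w,60,(461.1,221.7)),(w,90,(440.6,214)),(w,120,(426.7,196.6))]
obt=[(c,a,T(p)) for a,p in [(-120,(238,433)),(-90,(212,382)),(-60,(215,321)),(-30,(248,272)),(0,(303,248)),(30,(361,255)),(60,(413,290)),(90,(440,341)),(120,(435,400))]]
def f(q,ob):
    R=frame(q[3]); o=q[:3]
    return np.concatenate([proj(cm,mk(o,R,a,.036 if a in(-120,90) else q[4]))-p for cm,a,p in ob])
for n,ob in (("w",obs),("t",obt),("both",obs+obt)):
    r=least_squares(f,[.567,.31,.055,11,.036],args=(ob,),x_scale=[.01,.01,.01,10,.01]); print(n,np.round(r.x,4),np.sqrt(np.mean(r.fun**2)))
    q=r.x; R=frame(q[3])
    print(" grip",q[:3]+R@[0,0,.025]," skirtc",q[:3]+R@[0,0,.013])
# bar pointer line, wrist, for candidate angles: project bar top ends
for a in(-60,-30):
    print(a,"w",proj(w,mk(q[:3],R,a,.024,.037)),proj(w,mk(q[:3],R,a,-.022,.037)),"t",(proj(c,mk(q[:3],R,a,.024,.037))-[125,155])*7,(proj(c,mk(q[:3],R,a,-.022,.037))-[125,155])*7)
E
```

```text
w [ 0.571   0.3126  0.0538 10.3705  0.0359] 0.12550423751186182
 grip [0.56508438 0.31154717 0.07809792]  skirtc [0.56794002 0.31206976 0.06645437]
t [ 0.5668  0.3101  0.0642 10.3056  0.0359] 0.13792353401911736
 grip [0.56085147 0.30901884 0.0884492 ]  skirtc [0.5637077  0.3095382  0.07680565]
both [ 0.5677  0.3112  0.0604 10.3762  0.0352] 0.33785728394448866
 grip [0.5617756  0.31010426 0.08465255]  skirtc [0.56463119 0.31062713 0.073009  ]
-60 w [514.75337896 168.46761504] [452.38982967 194.62904547] t [230.65959055 353.100099  ] [376.27202991 404.06094791]
-30 w [516.5180004 185.7568989] [450.49797828 179.19872314] t [253.66178266 320.09562233] [355.2178317  434.03762872]
```

Marks in the wrist view run from dot (474.6,135.6) through (496,144), (510,161), (515,184), (503,205), (484,218) and (461,222) to the ring at (441,214), ending at (427,197). The bar line falls on the fourth mark, and the projections confirm it: the pointer is at -30°, so it needs +120°.

```bash
python3 -m inch '{"dp":[[0,0,0],[0,0,0],[0,0,0],[0,0,0],[0,0,0],[0,0,0],[0,0,0],[0,0,0],[0,0,0],[0,0,0],[0,0,0],[0,0,0],[0,0,0]],"yaw":[-7.1,-7.1,-7.1,-7.1,-7.1,-7.1,-7.1,-7.1,-7.1,-7.1,-7.1,-7.1,0]}' 36
python3 -m inch '{"dp":[[0,2,10],[0,4,20],[0,4,25],[5,4,25],[5,4,25],[5,4,25],[5,4,25],[5,4,20],[5,2,10],[5,2,2],[0,0,0],[0,0,0]],"yaw":[0,0,0,0,0,0,0,0,0,0,0,0]}'
python3 - <<'E'
from k import *
w=bot.capture("wrist"); crop(w,0,0,560,420,1.4,"w8.png")
s=bot.read_state(); print(s["joint_positions"])
for th in(-30,-15,0,30,60,75,90):
    R=frame(10.37); a=np.radians(th); y=R@np.array([np.sin(a),np.cos(a),0]); print(th,"bar y heading",np.degrees(np.arctan2(y[1],y[0])))
E
```

```text
time_s: 10.97
position: [0.4769, 0.188, 0.2053]
tcp_rot: [[0.0, -0.636, 0.771], [-0.0, 0.771, 0.636], [-1.0, -0.0, -0.0]]
force: [0.7, 0.1, -0.1]
opening: 0.417
time_s: 11.97
position: [0.5978, 0.3329, 0.1697]
tcp_rot: [[-0.003, -0.635, 0.773], [-0.001, 0.773, 0.635], [-1.0, 0.001, -0.003]]
force: [0.2, -0.1, 0.3]
opening: 0.412
[ 1.97671958e+01  3.87714012e+01  7.60248607e+01 -1.69585882e-02
  6.53106508e+01 -1.09631957e+02]
-30 bar y heading 129.62757081795246
-15 bar y heading 114.9436771717561
0 bar y heading 100.37
30 bar y heading 71.11242918204753
60 bar y heading 41.12370580221747
75 bar y heading 25.80760201173689
90 bar y heading 10.370000000000001
```

View pics/w8.png

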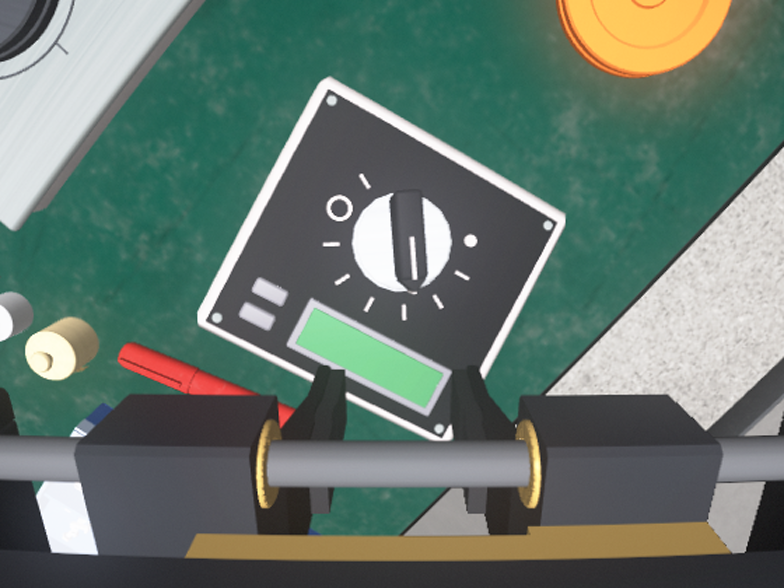

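Wrist view (crop px): the knob is centred at (402,242) with the bar pointing down at the tick at (404,312). The ring is at (340,208) and the dot at (471,241). Now I refit from this closer view.

Run:
```python
from k import *
w=bot.capture("wrist"); s=bot.read_state()
x0,y0,x1,y1=225,115,350,235
m=(w["color"][y0:y1,x0:x1].min(2)>150).astype(np.uint8)
n,l,st,ce=cv2.connectedComponentsWithStats(m); ce=ce+[x0,y0]; B=[ce[i] for i in range(1,n) if 8<st[i,4]<150]
g=[(-120,(471,241)),(-90,(462,275)),(-60,(438,301)),(-30,(404,312)),(0,(370,304)),(30,(342,279)),(60,(331,244)),(90,(340,208)),(120,(364,181))]
ob=[]
for a,p in g:
    d=[np.linalg.norm(b-np.array(p)/1.4) for b in B]; i=int(np.argmin(d)); print(a,np.round(B[i],1),round(d[i],1))
    if d[i]<4: ob.append((a,B[i]))
f=lambda q:np.concatenate([proj(w,mk(q[:3],frame(q[3]),a,.036 if a in(-120,90) else q[4]))-p for a,p in ob])
r=least_squares(f,[.567,.31,.055,11,.036],x_scale=[.01,.01,.01,10,.01]);q=r.x;R=frame(q[3])
print(np.round(q,4),np.sqrt(np.mean(r.fun**2)))
grip=q[:3]+R@[0,0,.025]; top=q[:3]+R@[0,0,.037]; print("grip",grip,"bartop",top)
print("bar ends px*1.4",proj(w,mk(q[:3],R,-30,.024,.037))*1.4,proj(w,mk(q[:3],R,-30,-.022,.037))*1.4)
Rt=np.array(s["tcp_rot"]); print("tcp",s["position"],"in tool mm: grip",Rt.T@(grip-s["position"])*1e3,"top",Rt.T@(top-s["position"])*1e3)
```

```text
-120 [336.  170.9] 1.3
-90 [330.1 195.9] 0.5
-60 [312.8 214.3] 0.7
-30 [288.5 221.9] 1.0
0 [263.7 216.2] 1.1
30 [244.6 198.5] 0.9
60 [236.5 173.5] 0.8
90 [236.5 173.5] 25.8
120 [260.5 128.8] 0.7
[ 0.5696  0.3137  0.0549 10.4511  0.0359] 0.0957585538833338
grip [0.56362937 0.31258414 0.07915326] bartop [0.56077447 0.31205754 0.09079681]
bar ends px*1.4 [414.00100989 291.57544913] [411.05903131 187.33519518]
tcp [0.59837936 0.33279134 0.17079551] in tool mm: grip [ 91.67999385   6.43478484 -39.59250686] top [ 80.03896761   7.84121796 -42.14367404]
```

```bash
python3 -m inch '{"dp":[[0,1,-6],[0,2,-12],[0,2,-12],[5,1.8,-8],[15,0,-2.4],[20,0,0],[15,0,0],[5,0,0],[0,0,0],[0,0,0]],"yaw":[0,0,0,0,0,0,0,0,0,0]}' 36
python3 - <<'E'
from k import *
print(bot.read_state()["position"],bot.read_state()["tcp_rot"][0])
s=bot.capture("scene"); crop(s,195,200,295,310,5,"s9.png")
c=bot.capture("wrist"); crop(c,0,0,560,420,1.4,"w9.png")
E
```

```text
time_s: 12.9
position: [0.5637, 0.313, 0.1112]
tcp_rot: [[0.001, -0.635, 0.772], [0.0, 0.772, 0.635], [-1.0, -0.0, 0.001]]
force: [-0.1, -0.6, 0.6]
opening: 0.415
[0.56366677 0.31299433 0.11124114] [ 5.90721720e-04 -6.35284817e-01  7.72277704e-01]
```

View pics/s9.png

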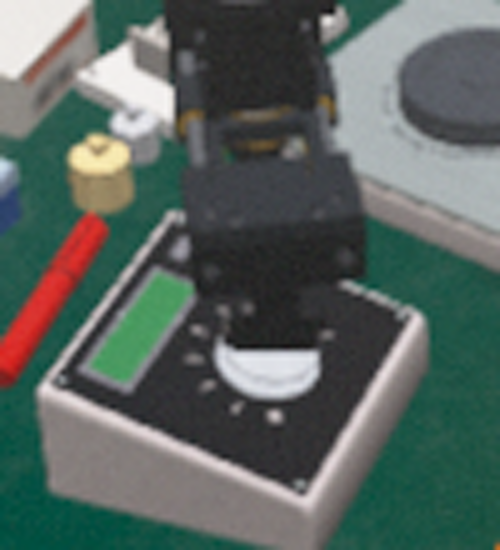

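View pics/w9.png

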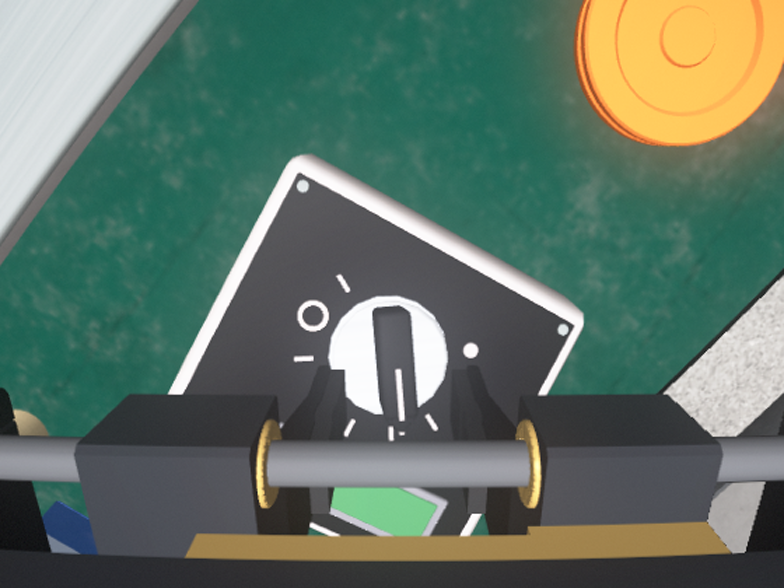

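The bar (crop x≈392–400) lies centred between the fingers (345/452). I lower and close.

```bash
python3 -m inch '{"dp":[[5,0,0],[8,0,0],[8,0,0],[4,0,0],[1,0,0],[0,0,0],[0,0,0]],"yaw":[0,0,0,0,0,0,0]}' 36
python3 -m inch '{"dp":[[0,0,0],[0,0,0],[0,0,0],[0,0,0],[0,0,0],[0,0,0]],"yaw":[0,0,0,0,0,0]}' 5
python3 -c "
from rig import bot;s=bot.read_state();print(s['moment'],s['force'])"
```

```text
time_s: 13.58
position: [0.5635, 0.3132, 0.0843]
tcp_rot: [[-0.0, -0.636, 0.772], [-0.0, 0.772, 0.636], [-1.0, 0.0, -0.0]]
force: [-0.3, 0.4, -0.2]
opening: 0.414
time_s: 14.08
position: [0.5645, 0.3122, 0.0848]
tcp_rot: [[0.002, -0.636, 0.772], [-0.002, 0.772, 0.636], [-1.0, -0.002, 0.0]]
force: [1.4, -3.2, 1.1]
opening: 0.158
[-0.73689267 -0.55589424 -0.00920215] [ 1.38183125 -3.17080898  1.10980165]
```

```bash
python3 -m inch '{"dp":[[2,-0.25,0.4],[2,-0.25,0.4],[2,-0.25,0.5],[1,-0.1,0.2],[0,0,0],[0,0,0]],"yaw":[0,0,0,0,0,0]}'
python3 -m inch '{"dp":[[0.5,-0.1,0.1],[0.5,-0.1,0.1],[0.3,0,0.1],[0,0,0],[0,0,0]],"yaw":[0,0,0,0,0]}'
python3 -c "
from rig import bot;s=bot.read_state();print(s['moment'],s['force'])
from k import *
s=bot.capture('scene'); crop(s,195,200,295,310,5,'s10.png')
c=bot.capture('wrist'); crop(c,0,0,560,420,1.4,'w10.png')"
```

```text
time_s: 14.58
position: [0.566, 0.3125, 0.079]
tcp_rot: [[0.001, -0.636, 0.772], [-0.001, 0.772, 0.636], [-1.0, -0.002, 0.0]]
force: [0.1, -5.9, 8.4]
opening: 0.156
time_s: 15.0
position: [0.5662, 0.3126, 0.0779]
tcp_rot: [[0.001, -0.636, 0.772], [-0.001, 0.772, 0.636], [-1.0, -0.002, 0.0]]
force: [-0.2, -5.3, 8.3]
opening: 0.157
[-1.03193903e+00 -9.97834387e-02  2.55377728e-04] [-0.23730072 -5.2929881   8.25668342]
```

View pics/w10.png

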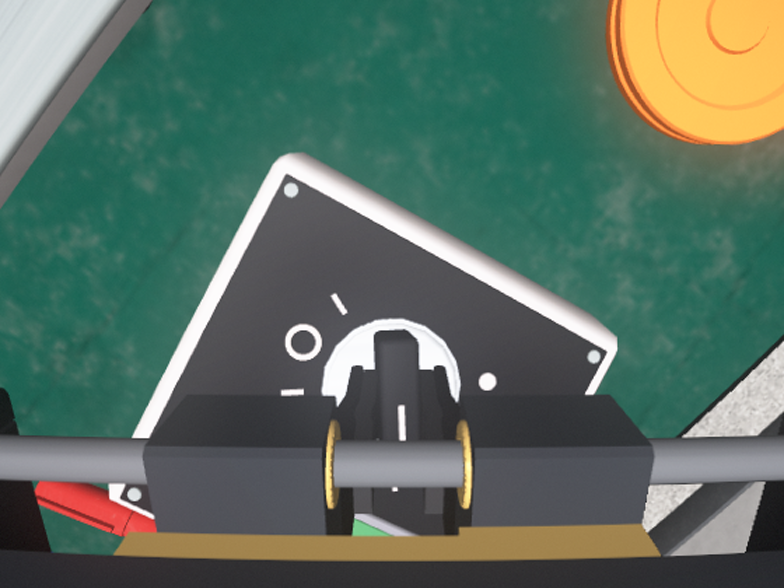

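View pics/s10.png

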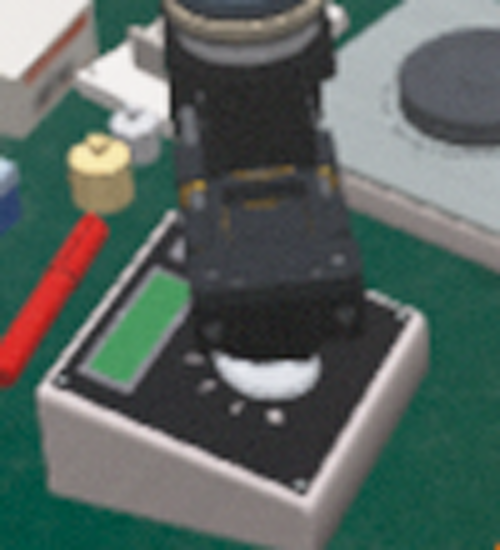

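```bash
python3 -m inch '{"dp":[[0.5,0,0.1],[0.5,0,0.1],[0.3,0,0.1],[0,0,0],[0,0,0]],"yaw":[0,0,0,0,0]}'
```

```text
time_s: 15.52
position: [0.5664, 0.3127, 0.0769]
tcp_rot: [[0.001, -0.636, 0.772], [-0.002, 0.772, 0.636], [-1.0, -0.002, -0.0]]
force: [-0.6, -7.2, 10.5]
opening: 0.157
```

```bash
python3 -m inch '{"dp":[[0,0,0],[0,0,0]],"yaw":[0,0]}'; python3 -c "
from rig import bot;s=bot.read_state();print(s['moment'],s['force'],s['position'])"
```

```text
time_s: 15.68
position: [0.5665, 0.3127, 0.0769]
tcp_rot: [[0.001, -0.636, 0.772], [-0.002, 0.772, 0.636], [-1.0, -0.002, -0.0]]
force: [-1.0, -5.8, 10.6]
opening: 0.16
[-1.1628499  -0.01404232 -0.06497821] [-1.01641574 -5.80037545 10.55090415] [0.56645045 0.31267441 0.07692059]
```

```bash
python3 -m inch '{"dp":[[0.3,0,-0.5],[0,0,-0.5],[0,0,0],[0,0,0],[0,0,0],[0,0,0]],"yaw":[3,4,4,4,0,0]}'; python3 -c "
from rig import bot;s=bot.read_state();print(s['moment'],s['force'],s['position'])
from k import *
c=bot.capture('wrist'); crop(c,0,0,560,420,1.4,'w11.png')"
```

```text
time_s: 16.18
position: [0.5665, 0.3123, 0.0767]
tcp_rot: [[0.003, -0.414, 0.91], [-0.001, 0.91, 0.414], [-1.0, -0.002, 0.003]]
force: [0.6, -5.8, 8.8]
opening: 0.152
[-0.96433433 -0.33735821 -0.05847793] [ 0.56304301 -5.8417211   8.83072779] [0.56650282 0.31229395 0.07668963]
```

View pics/w11.png

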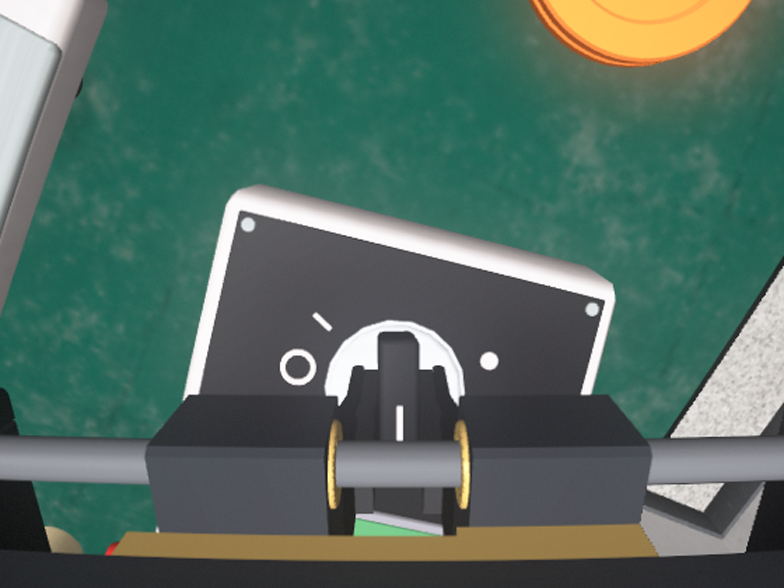

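The knob turned with the tool (bar upright between the fingers, almost no moment), so it is unlocked. I continue.

```bash
python3 -m inch '{"dp":[[0.4,0,0],[0,0,0],[0,0,0],[0,0,0],[0,0,0],[0,0,0],[0,0,0],[0,0,0],[0,0,0]],"yaw":[4,5,5,5,5,5,1,0,0]}'; python3 -c "
from rig import bot;s=bot.read_state();print(s['moment'],s['force'],s['position'])"
```

```text
time_s: 16.98
position: [0.5665, 0.3125, 0.0763]
tcp_rot: [[0.003, 0.096, 0.995], [-0.0, 0.995, -0.096], [-1.0, 0.0, 0.003]]
force: [0.6, -6.8, 9.1]
opening: 0.148
[-0.52954782 -0.27929545  0.14346388] [ 0.61473742 -6.81184339  9.14594604] [0.56646933 0.31247568 0.07629574]
```

```bash
python3 -m inch '{"dp":[[0.2,0,0],[0,0,0],[0,0,0],[0,0,0],[0,0,0],[0,0,0],[0,0,0],[0,0,0],[0,0,0]],"yaw":[5,5,5,5,5,5,5,0,0]}'; python3 -c "
from rig import bot;s=bot.read_state();print(s['moment'],s['force'],s['position'])
from k import *
c=bot.capture('wrist'); crop(c,0,0,560,420,1.4,'w12.png')"
```

```text
time_s: 17.73
position: [0.5665, 0.3119, 0.076]
tcp_rot: [[0.003, 0.65, 0.76], [-0.001, 0.76, -0.65], [-1.0, 0.001, 0.003]]
force: [0.6, -7.6, 8.4]
opening: 0.164
[-0.74552596 -0.35928274  0.09102697] [ 0.58482175 -7.63739546  8.42609678] [0.56649449 0.31190728 0.07596866]
```

View pics/w12.png

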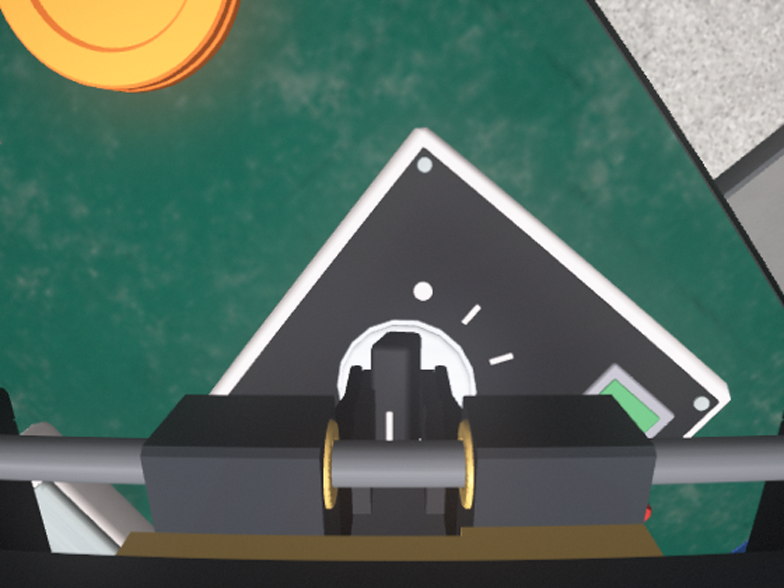

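```bash
python3 -m inch '{"dp":[[0.4,0,0],[0.3,0,0],[0,0,0],[0,0,0],[0,0,0],[0,0,0],[0,0,0],[0,0,0],[0,0,0],[0,0,0]],"yaw":[5,5,5,5,5,5,5,4,0,0]}'; python3 -c "
from rig import bot;s=bot.read_state();print(s['moment'],s['force'],s['position'])
from k import *
c=bot.capture('wrist'); crop(c,0,0,560,420,1.4,'w13.png')
s=bot.capture('scene'); crop(s,195,200,295,310,5,'s13.png')"
```

```text
time_s: 18.62
position: [0.5661, 0.3122, 0.0752]
tcp_rot: [[0.003, 0.983, 0.182], [-0.001, 0.182, -0.983], [-1.0, 0.002, 0.001]]
force: [-0.1, -6.9, 9.1]
opening: 0.18
[-0.93007013 -0.37440174  0.09107894] [-0.08365837 -6.85151221  9.09162845] [0.56611561 0.3121605  0.07522585]
```

View pics/w13.png

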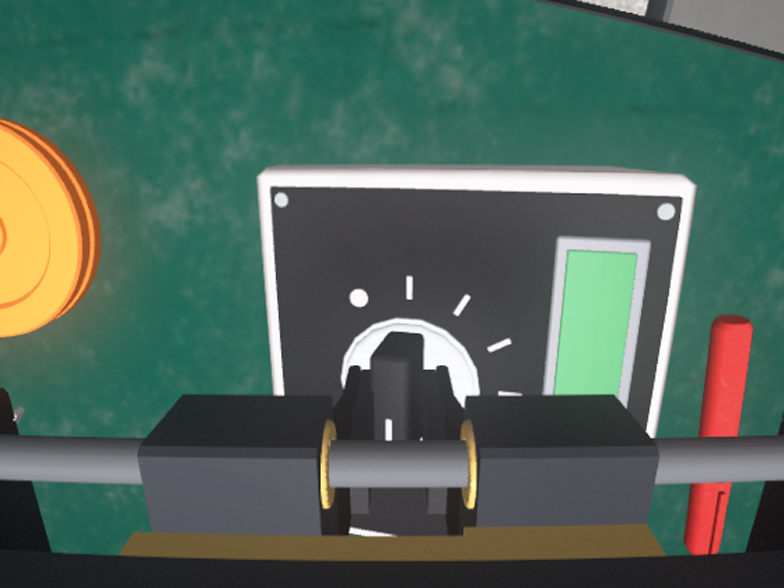

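View pics/s13.png

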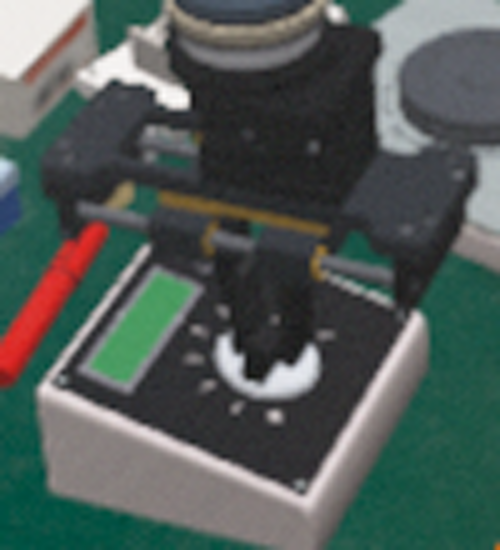

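The bar's tail faces the -90 tick (409,288), so the pointer is at +90. I let it spring out along its axis, then open.

```bash
python3 -m inch '{"dp":[[-1,-0.25,0],[-1.5,-0.4,0],[-1.5,-0.4,0],[-1.5,-0.4,0],[-1.5,-0.4,0],[-1,-0.2,0],[0,0,0],[0,0,0]],"yaw":[0,0,0,0,0,0,0,0]}'
python3 -m inch '{"dp":[[0,0,0],[0,0,0],[0,0,0],[0,0,0],[0,0,0],[0,0,0]],"yaw":[0,0,0,0,0,0]}' 40
python3 -c "
from rig import bot;s=bot.read_state();print(s['moment'],s['force'])"
```

```text
time_s: 19.38
position: [0.5643, 0.3118, 0.0827]
tcp_rot: [[0.003, 0.983, 0.182], [-0.001, 0.182, -0.983], [-1.0, 0.003, 0.001]]
force: [0.8, -6.7, 4.9]
opening: 0.175
time_s: 19.88
position: [0.56, 0.3128, 0.0809]
tcp_rot: [[-0.006, 0.983, 0.182], [-0.001, 0.182, -0.983], [-1.0, -0.006, -0.0]]
force: [-5.3, -1.5, 4.8]
opening: 0.444
[-0.19815292  0.73541788  0.03909744] [-5.32292187 -1.54915746  4.81857886]
```

```bash
python3 -m inch '{"dp":[[-2,0,0],[-4,0,0],[-8,0,0],[-15,0,0],[-20,0,0],[-20,0,0],[-20,0,-5],[-10,0,-15],[0,0,-20],[0,0,-10],[0,0,0],[0,0,0]],"yaw":[0,0,0,0,0,0,0,0,0,0,0,0]}'
python3 -c "
from rig import bot;s=bot.read_state();print(s['moment'],s['force'])
from k import *
c=bot.capture('wrist'); crop(c,0,0,560,420,1.4,'w14.png')
s=bot.capture('scene'); crop(s,195,190,345,310,5,'s14.png')"
```

```text
time_s: 20.88
position: [0.5536, 0.3621, 0.1799]
tcp_rot: [[-0.0, 0.983, 0.183], [-0.001, 0.183, -0.983], [-1.0, -0.001, 0.001]]
force: [0.0, -0.3, 0.4]
opening: 0.463
[-0.0151792  -0.10203924 -0.01471407] [ 0.00652791 -0.2557732   0.43728196]
```

View pics/w14.png

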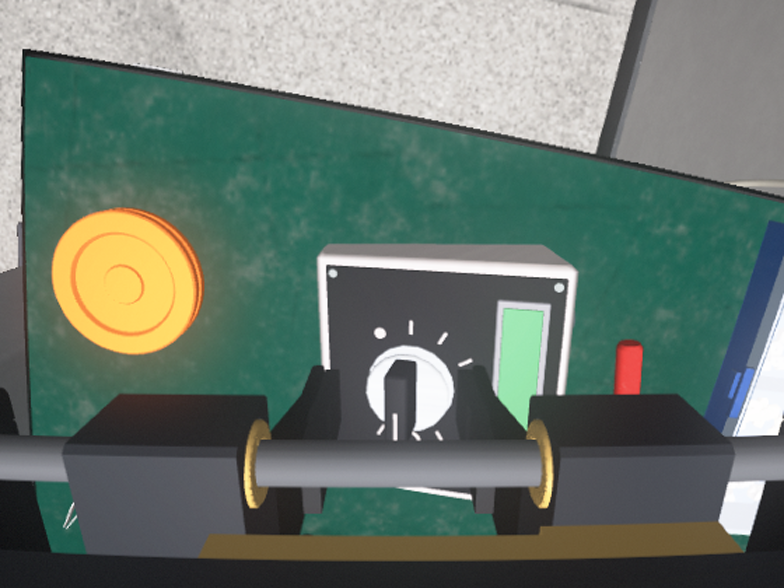

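View pics/s14.png

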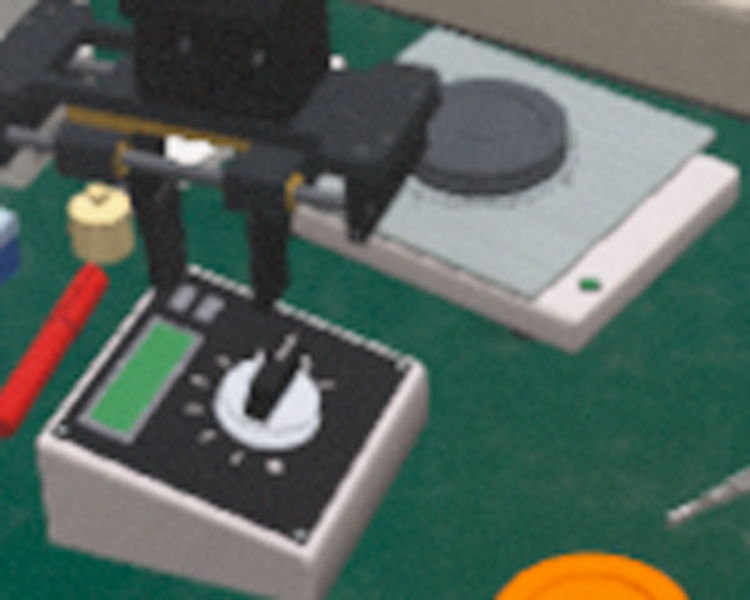

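```bash
python3 -m inch '{"dp":[[-20,0,5],[-20,0,15],[-20,0,25],[0,0,30],[0,0,25],[0,0,10],[0,0,0],[0,0,0]],"yaw":[0,0,0,0,0,0,0,0]}'
python3 - <<'E'
from k import *
w=bot.capture('wrist'); crop(w,130,0,430,300,2,'w15.png')
q=np.array([.5696,.3137,.0549]);R=frame(10.45)
for a in(60,90,120):
  for p in(0,.008): print(a,p,[np.round((proj(w,mk(q,R,a,r,.037-p))-[130,0])*2) for r in(.024,-.022)])
E
```

```text
time_s: 21.65
position: [0.5739, 0.2533, 0.2399]
tcp_rot: [[-0.001, 0.984, 0.18], [0.001, 0.18, -0.984], [-1.0, -0.001, -0.001]]
force: [-0.5, 1.1, 0.1]
opening: 0.456
60 0 [array([332., 322.]), array([275., 219.])]
60 0.008 [array([336., 320.]), array([281., 218.])]
90 0 [array([303., 329.]), array([303., 211.])]
90 0.008 [array([308., 326.]), array([308., 211.])]
120 0 [array([274., 320.]), array([330., 219.])]
120 0.008 [array([280., 318.]), array([335., 219.])]
```

View pics/w15.png

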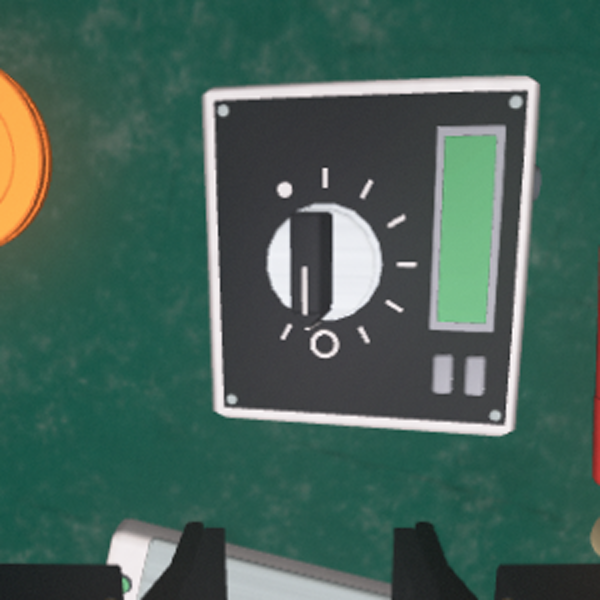

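The white line at (305,265–312) matches the prediction for +90° and out (x=303; pressed in would be 308). I compare skirt height and everything else against the initial pictures.

```bash
python3 -m inch '{"dp":[[-20,-10,10],[-20,-30,20],[0,-35,30],[0,-35,30],[0,-20,30],[0,-10,20],[0,0,0],[0,0,0]],"yaw":[0,0,0,0,0,0,0,0]}'
python3 - <<'E'
from k import *
s0=cv2.imread("pics/scene0.png")[:,:,::-1]; t0=cv2.imread("pics/top0.png")
s=bot.capture("scene"); c=bot.capture("top")
for n,i in(("before",s0),("now",s["color"])):
    g=i[255:285,225:270].min(2); m=(g>140); ys,xs=np.where(m); print(n,"skirt lower rim per col",[int(ys[xs==x].max())+255 if (xs==x).any() else None for x in range(10,40,3)], xs.min()+225,xs.max()+225)
g=s["color"]; d=np.abs(c["color"][:,:,::-1].astype(int)-t0).max(2); cv2.imwrite("pics/diff.png",np.hstack([np.clip(d*3,0,255).astype(np.uint8)])); crop(c,110,40,360,330,2,"t16.png"); crop(s,195,230,295,310,7,"s16.png")
E
```

```text
time_s: 22.37
position: [0.4672, 0.098, 0.2805]
tcp_rot: [[0.001, 0.984, 0.181], [0.001, 0.181, -0.984], [-1.0, 0.001, -0.001]]
force: [0.7, -0.1, -0.1]
opening: 0.46
before skirt lower rim per col [None, 272, 276, 278, 278, 283, 278, 277, None, None] 238 269
now skirt lower rim per col [None, 272, 276, 278, 278, 283, 278, 277, None, None] 238 269
```

View pics/diff.png

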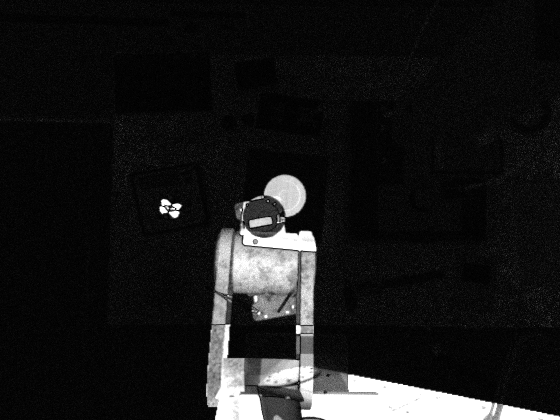

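View pics/t16.png

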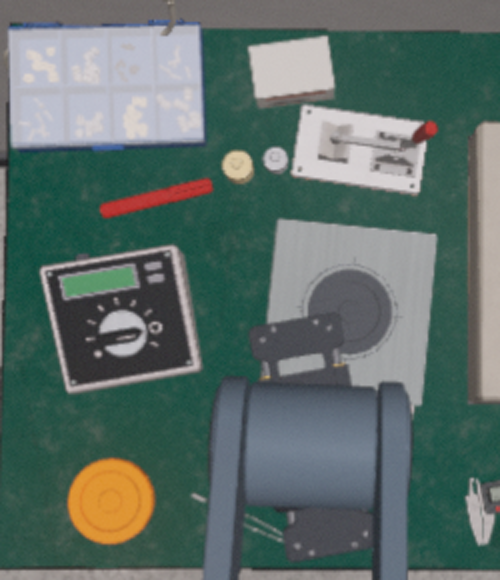

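View pics/s16.png

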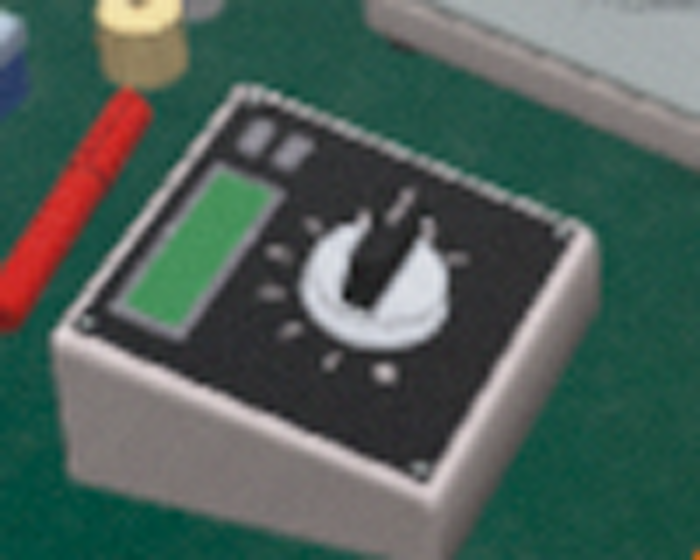

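The skirt rim is identical to the first picture, so the knob is fully out. The difference image shows only the knob, the disc and the arm changed.

```bash
python3 -c "
from rig import bot;s=bot.read_state();print(s['force'],abs(s['qvel']).max() if hasattr(s['qvel'],'max') else s['qvel']);print(bot.hand_in())"
```

```text
[0.1824436  0.68449949 0.36257521] 0.6265291421586386
the job is handed in; nothing more can be done
None
```

The job is done and handed in at about 22 s.

- **Weight:** I slid the dark disc into the engraved ring with the two open fingers. The clear top view after backing off showed it concentric with the ring, with about 5 mm of gap all round.
- **Knob:** It stood at -30°. I gripped the bar, pressed it in about 8 mm (about 10 N at the wrist), turned it 120° clockwise and let it spring out.
- **Last checks:** The pointer line is at the open-ring mark. The skirt rim is in the same pixels as at the start, so the knob is fully out. The top-view difference image shows only the knob, the disc and the arm changed, though the arm hid part of the front edge. The tool touches nothing; the wrist force was under 1 N.
- **Disagreements:** Camera positions differed by 3–5 mm between views, so I set the disc by its gap to the ring and the knob by a close wrist view. I first read the pointer as -60° in the top view; the close view corrected this before the grasp. When the fingers opened, one rested on the skirt's upper edge at about 5 N until I lifted away; the knob did not turn.

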